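# Slide the parts tray home against the sprung stop and shut the acrylic door

### The job

Push the grey parts tray straight into the clear acrylic cabinet until it rests snugly against the sprung rubber stop somewhere inside and stays there touching it, then swing the cabinet's door fully shut. Be gentle: the stop must be pressed noticeably (about 3 to 4 N is right) but never with more than 9 N, the acrylic must not be pushed harder than about 20 N, and the door must not be slammed. Keep the tray flat and leave the mallet, latch, funnel and drawer pull where they are.

Things in the scene. Friction and masses are not known exactly. Their poses are not given: they have to be found in the camera images.
- cabinet: Clear acrylic cabinet, aluminium edge trims, fixed. Origin: on the shelf, in the door plane, midway between side walls; x into the cabinet, y left, z up. 4 mm base plate, 135 mm wide, x -105 to 270 mm. Side walls 4 mm, inner faces y = +/-57.5 mm, x 0 to 260, tops 89 mm over the shelf. Open above for x 0 to 120; top (upper side 92 mm) over x 120 to 260 only. Robot may press it with 20 N at most.
- tray: Loose grey open tray, 160 long (x, towards the cabinet's back) x 105 x 62 mm, walls 5 mm, zinc hardware in it; origin at centre of underside. Flat on the base plate, rear part between the side walls (5 mm play each side), front 60 to 85 mm out before the door plane, nearly parallel to the walls. Weight 0.45 kg x 0.7 to 1.4; friction unknown, so the force to slide it differs from run to run.
- backstop: The stop's guide rods on the back wall; pose equals the cabinet's and does not tell where the pad is. The stop's black rubber pad, 90 x 40 mm, faces the tray's rear wall; its face rests somewhere at x = 175 to 215 mm in the cabinet's frame, not measured: feel for it. It yields along x on a spring, 0.45 N per mm, 30 mm travel; when let go it pushes the tray back only as far as friction lets it.
- door (a joint): Angle of the clear door (aluminium strip on free edge and top), rad: 0 shut, grows as it opens towards the robot; starts at 1.75 to 2.05 (swung out past square, to the left), at most 2.2. Panel 6 mm thick, from 9 to 83 mm above the shelf, reaches 120 mm from the hinge; no handle. Slightly stiff, damped hinge (0.06 N m + 0.08 N m s): it stays where it is left.
- door_hinge (a point): Point on the door's vertical hinge axis, 46 mm above the shelf, in the panel's mid-plane; at cabinet x = -6, y = +59.5 mm. From it the door, opened by angle a, extends along (-sin a, -cos a) in the cabinet's x, y, and its outer face looks along (-cos a, sin a).
- mallet: Mallet with blue hard silicone head (60 mm diameter, 90 mm long) and wooden handle, 230 mm long in all, lying at the right; origin under the middle on the shelf, handle to its -x. Bystander.
- latch: Zinc barrel door latch, 110 x 50 x 22 mm, lying at the right; origin at the centre of its underside. Bystander.
- funnel: Black plastic funnel, 120 mm across, 115 mm high, standing mouth down at the left; origin at the centre of its rim on the shelf. Bystander.
- pull: Aluminium bow drawer pull standing on its two feet at the left, 146 mm long (its y), 34 mm high; origin midway between the feet on the shelf. Bystander.
Things that resemble listed ones, but are neither listed nor needed, are in the scene too. What is shaped like the tray but green or orange is not meant.

How it is judged:
On the way:
1. the tray is pressed snugly (over 1.5 N) on the sprung stop (contact force between tray and backstop above 1.5 N), for 0.3 s.
At the end, for the whole second after the job is handed in: The tray lies flat (within 0.05 rad) and still inside the cabinet, still touching the sprung stop (over 0.3 N), and the door is shut to within 0.05 rad (contact force between tray and backstop above 0.3 N and value of joint door below 0.05 rad and linear speed of tray below 0.01 m/s and angle between tray's own z axis and vertical below 0.05 rad and x of tray in the frame of cabinet above 0.09 m).
It fails at once if the sprung stop is pressed by the tray or the robot with more than 9 N (contact force between any of tray, the arm, the fingers and backstop above 9 N).
It fails at once if the acrylic cabinet or its door is pushed by the robot with more than 22 N (contact force between any of the arm, the fingers and cabinet above 22 N).
It fails at once if the door is slammed (closing faster than 2.5 rad/s) (velocity of joint door below -2.5 rad/s).
It fails at once if the tray is tipped by more than 0.2 rad (angle between tray's own z axis and vertical above 0.2 rad).
It fails at once if a bystander is moved by more than 20 mm (distance of any of mallet, latch, funnel, pull from where it was at the start of the episode above 0.02 m).
It also fails if it takes over 72 s, if anything falls off the work surface, if the arm or the gripper's body presses on something with over 40 N, if the wrist force passes 120 N, or if a joint passes its speed limit or range.

### The arm

A 7-joint arm with a two-finger parallel gripper is mounted at the origin on the work surface. World frame = base frame: x ahead of the robot, y to its left, z up, the work surface at z = 0. Lengths are in m, angles in rad, forces in N, time in s.
With the tool pointing down it reaches from about 0.425 to 0.875 m from the base axis. Payload 4.7 kg.
Tool frame: the origin (TCP) lies at the very end of the fingers, on their centre line; the grasp point (between the pads) lies 19 mm behind it; z points along the fingers, y is the direction in which the jaws open and shut (so a half turn about z gives the same grasp; the last joint's range is limited). The gripper opens to 87 mm and grips with 3 to 60 N. Pads are 19 mm wide; open, the fingers measure 117 mm over their backs; the gripper's body (75 mm by 190 mm) begins 51 mm behind the grasp point.
Start: joints at [1.239, 0.321, -0.07, 1.45, 0.023, 1.371, -0.057], TCP at [0.22, -0.612, 0.223] pointing down, gripper open.
Joint ranges: [-2.86, 2.86], [-0.3, 2.09], [-1.38, 1.24], [0.06, 2.45], [-1.56, 4.7], [0.09, 2.05], [-2.69, 2.69]. Speed limits (rad/s): [2.57, 2.57, 3.14, 3.14, 3.14, 3.14, 3.14].

### API

Orientations are given as a rotation vector (axis times angle).
In Python, from bench import ctrl gives the robot as it stands. The module is installed in compiled form; this text tells all that it offers.
- The arm moves only by the tool move_arm, never from a script. Its arguments are lists of equal length, an entry for each row: "dp": the shift along the tool's x, y, z in units of 30 mm (1.0 is 30 mm), a list of three; "turn": the turn about the tool's z in units of 5 degrees (1.0 is 5 degrees); "jaw": the opening, from -1 (shut) to 1 (fully open). A call has 1 to 5 rows; each row is the pose to reach, as a shift and turn from the pose commanded when the call began, along the tool's axes at that moment; what a row does not reach only later rows make up. A row lasts 1/10 s, in which the tool goes at most 50 mm and 8.59 degrees, less where a joint would pass 70% of its speed; a pose out of reach is approached as far as the arm can. A call with a gripper value outside its range is refused whole. The fingers move at their own pace and stop on an object; "grip_force" is the grip in N (left out, the last holds). Time passes only in rows, so rows that repeat a pose let the fingers close. It gives the time, the measured TCP pose, the force and the opening at its end, in the units of the state.
- ctrl.get_state(): the state, without advancing time (a new reading comes with each control period).
- ctrl.get_image(name): name is "side" or "top"; returns the picture (384x512x3 uint8, red, green, blue); there is no depth.
- ctrl.camera_info(name): a dict with "intrinsics" (3x3 intrinsics, pixels), "extrinsics" (4x4, takes a point from world to camera coordinates). Camera axes: x right, y up, looking along -z (the intrinsics and any distortion apply to the point x, -y, -z); pixel columns grow to the right and rows downward; lengths in m; the calibration is good to about 2 mm. A picture is of the moment at which its call begins. camera_info takes no time and is no camera call.
- ctrl.close_job(): hands the job in, once; it reports no verdict.
Trained networks look in the newest picture that a camera, given by its name, has taken for a name from the list of things; names that differ only in an ending like _2 or _b are one class to them, and where a whole thing is asked for, a point or a joint stands for the part that bears it (a point fixed in the world has none). Each returns a list of dicts, best first, with "confidence" (0 to 1); they miss things now and then, are a little off and sometimes report something else, mostly with a low value. They report only what shows in the picture. A call takes as long as a camera call. They do not tell look-alikes from the thing itself.
- ctrl.look_for(camera, target): "rect" ([centre column, centre row, width, height] in pixels, round what is visible of it).
- ctrl.masks_of(camera, target): "region" (384x512 bool, what is visible of it) and "rect" ([centre column, centre row, width, height] in pixels, round what is visible of it).
The state is a dict: "time": time; "joint_positions": joint angles; "qd": joint speeds; "joint_torque": joint torques, N m; "position": TCP position; "tool_rot": TCP orientation; "ft_force": force on the tool from outside, world axes, zero at the start; "torque": the same for the moment, N m; "grip_width": opening from 0.0 (shut) to 1.0 (fully open).
Only numpy, scipy, OpenCV 4.12 (cv2) and the standard library are available. Lean on these libraries where they do the work, as an engineer would, in place of code of your own. Each camera call takes 0.05 s, during which the arm holds its last target. There are 200 camera calls.

## Working session

There is one attempt and no reset: what is moved stays moved. The work goes in short steps, Python scripts to look and compute and a tool call to move; the robot and the scene stay as the last step left them, time stands still between calls to the robot, and variables do not carry over. Pictures are saved under pics/ and viewed, about 8 in all and at most 12, crops included, and the job is handed in when it is done.

Besides the shell and the picture viewer there is one more tool, called after "Request:" as name(argument=value, ...), one argument or row to a line, values as JSON. move_arm: Moves the arm, as the interface text tells. Its arguments: {"type":"object","properties":{"dp":{"type":"array","items":{"type":"array","items":{"type":"number"}}},"turn":{"type":"array","items":{"type":"number"}},"jaw":{"type":"array","items":{"type":"number"}},"grip_force":{"type":"number"}},"required":["dp","turn","jaw"]}

```bash
mkdir -p pics
python3 - <<'E'
from bench import ctrl
import cv2,numpy as np
s=ctrl.get_state();print({k:np.round(v,3) for k,v in s.items()})
for n in("side","top"):
    im=ctrl.get_image(n);cv2.imwrite(f"pics/{n}0.png",im[:,:,::-1])
    c=ctrl.camera_info(n);print(n,c)
    for t in("cabinet","tray","door","backstop","mallet","latch","funnel","pull"):
        print(n,t,[(np.round(d["rect"]),round(d["confidence"],2)) for d in ctrl.look_for(n,t)][:3])
E
```

```text
{'time': np.float64(0.0), 'joint_positions': array([ 1.239,  0.322, -0.07 ,  1.452,  0.023,  1.371, -0.057]), 'qd': array([-0.   ,  0.002,  0.001, -0.001, -0.   ,  0.001,  0.002]), 'joint_torque': array([-0.0000e+00, -4.9129e+01, -4.0400e-01, -3.1253e+01, -6.4000e-02,
        4.4000e-02,  0.0000e+00]), 'position': array([ 0.22 , -0.611,  0.221]), 'tool_rot': array([-3.093e+00, -5.400e-01,  1.000e-03]), 'ft_force': array([-1.104,  0.819, -0.73 ]), 'torque': array([0.012, 0.039, 0.003]), 'grip_width': np.float64(0.996)}
side {'intrinsics': array([[364.49594465,   0.        , 259.02352251],
       [  0.        , 364.49594465, 192.2953802 ],
       [  0.        ,   0.        ,   1.        ]]), 'extrinsics': array([[-0.99405515, -0.10879367, -0.00427845,  0.53783835],
       [ 0.07141944, -0.68121696,  0.72858953, -0.08082799],
       [-0.08218048,  0.72395261,  0.68493721, -0.97137381],
       [ 0.        ,  0.        ,  0.        ,  1.        ]])}
side cabinet []
side tray [(array([182., 146.,  52.,  44.]), 0.9), (array([380., 338.,  96.,  80.]), 0.87), (array([322., 165.,  66.,  50.]),
[... 583 characters left out ...]
-01, -2.87649652e-02,  6.49872983e-02,
        -5.47387908e-01],
       [-6.49920061e-02,  7.72236845e-04,  9.97885486e-01,
        -1.50137514e+00],
       [ 0.00000000e+00,  0.00000000e+00,  0.00000000e+00,
         1.00000000e+00]])}
top cabinet [(array([252., 147.,  63., 118.]), 0.76)]
top tray [(array([259., 163.,  43.,  54.]), 0.93), (array([156., 273.,  44.,  55.]), 0.76), (array([317., 237.,  56.,  54.]), 0.66)]
top door []
top backstop []
top mallet [(array([371., 209.,  44.,  66.]), 0.87), (array([147., 218.,  36.,  19.]), 0.16)]
top latch [(array([355., 146.,  23.,  30.]), 0.66)]
top funnel [(array([151., 159.,  34.,  38.]), 0.9)]
top pull [(array([147., 222.,  36.,  13.]), 0.45)]
```

View pics/side0.png

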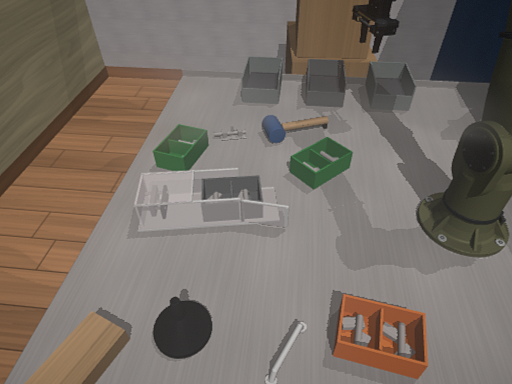

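View pics/top0.png

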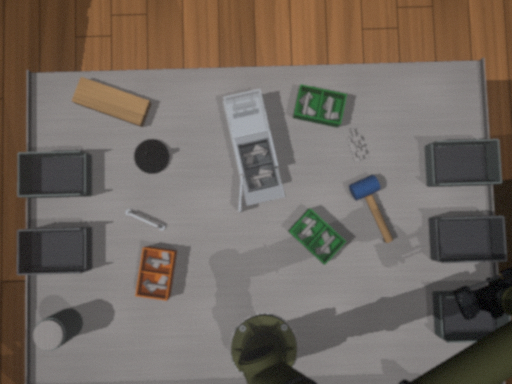

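The side view shows the cabinet at about (205,200), with the grey tray in it at (233,197) and the door at (265,212). In the top view the tray is at (259,163). The grey bins at the edges, (55,173), (55,250), (462,162), (467,238) and (465,315), are deeper and have no hardware. The green trays at (320,105) and (317,236) and the orange one at (156,273) are the wrong colour. Only the grey tray at (259,163) sits between the cabinet walls, so I'll enlarge it to confirm.

Run:
```python
import cv2,numpy as np
t=cv2.imread("pics/top0.png")[80:220,205:305];s=cv2.imread("pics/side0.png")[160:240,125:300]
a=cv2.resize(t,None,fx=4.2,fy=4.2,interpolation=cv2.INTER_CUBIC);cv2.imwrite("pics/c1.png",a)
b=cv2.resize(s,None,fx=4.5,fy=4.5,interpolation=cv2.INTER_CUBIC);cv2.imwrite("pics/c2.png",b)
```

```text
(no output)
```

View pics/c1.png

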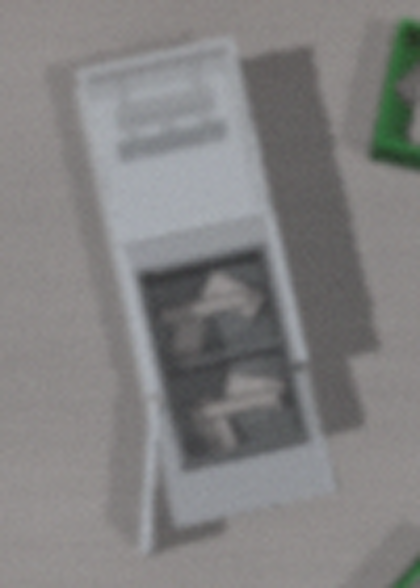

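View pics/c2.png

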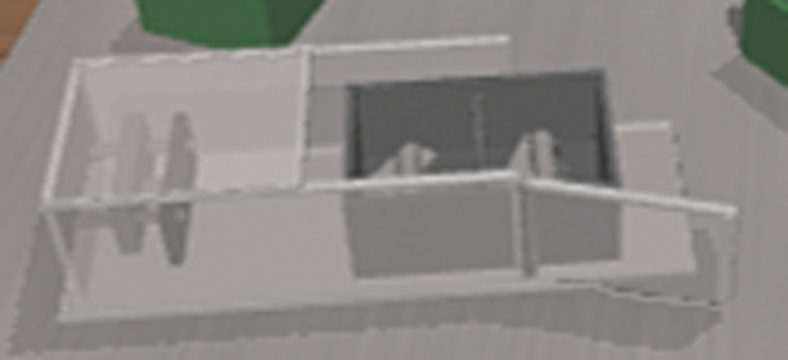

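The crops confirm a grey tray with two compartments and hardware, sitting between the clear walls. In the top crop its corners are at about (138,272), (265,250), (310,440) and (185,470). The door is swung out to the left, with its tip at (143,552) and the hinge at (152,397). Next I'll fit the poses from these corners.

```bash
cat > h.py <<'E'
from bench import ctrl
import numpy as np
from scipy.optimize import least_squares
CI={n:ctrl.camera_info(n) for n in("side","top")}
def proj(n,P):
    c=CI[n];p=c["extrinsics"][:3,:3]@np.array(P)+c["extrinsics"][:3,3]
    q=c["intrinsics"]@np.array([p[0],-p[1],-p[2]]);return q[:2]/q[2]
def w(f,P):
    X,Y,a=f;return [X+np.cos(a)*P[0]-np.sin(a)*P[1],Y+np.sin(a)*P[0]+np.cos(a)*P[1],P[2]]
T=lambda u,v:("top",205+(u+.5)/4.2-.5,80+(v+.5)/4.2-.5)
S=lambda u,v:("side",125+(u+.5)/4.5-.5,160+(v+.5)/4.5-.5)
E
python3 - <<'E'
from h import *
cab=[(T(80,72),(.26,.0615,.092)),(T(235,40),(.26,-.0615,.092)),(T(177,525),(-.105,.0675,.004)),(T(335,490),(-.105,-.0675,.004)),
(S(75,60),(.26,-.0615,.092)),(S(45,205),(.26,.0615,.092)),(S(305,48),(.12,-.0615,.092)),(S(305,187),(.12,.0615,.092)),
(S(668,123),(-.105,-.0675,.004)),(S(695,270),(-.105,.0675,.004)),(S(62,320),(.27,.0675,.004)),(S(520,175),(0,.0615,.089)),(S(508,40),(0,-.0615,.089))]
tr=[(T(138,272),(.08,.0525,.066)),(T(265,250),(.08,-.0525,.066)),(T(310,440),(-.08,-.0525,.066)),(T(185,470),(-.08,.0525,.066)),
(S(347,85),(.08,-.0525,.066)),(S(603,72),(-.08,-.0525,.066)),(S(618,185),(-.08,.0525,.066)),(S(620,262),(-.08,.0525,.004)),(S(357,278),(.08,.0525,.004))]
def fit(o,x0):
    r=lambda f:np.concatenate([proj(m[0],w(f,P))-m[1:] for m,P in o])
    s=least_squares(r,x0,loss="soft_l1");print(np.round(s.x,4));print(np.round(r(s.x).reshape(-1,2),1).tolist());return s.x
c=fit(cab,[.6,0,.1]);t=fit(tr,[.6,0,.1])
d=np.array(t[:2])-c[:2];ca,sa=np.cos(c[2]),np.sin(c[2]);print("tray in cab",ca*d[0]+sa*d[1],-sa*d[0]+ca*d[1],"yaw",t[2]-c[2])
dr=[(T(143,552),.083),(S(735,208),.083),(S(727,303),.009)]
f=lambda a:np.concatenate([proj(m[0],w(c,(-.006-.12*np.sin(a[0]),.0595-.12*np.cos(a[0]),z)))-m[1:] for m,z in dr])
s=least_squares(f,[1.9]);print("door",s.x,s.fun)
for n in [("mallet",371,209),("latch",355,146),("funnel",151,159),("pull",147,220)]: pass
E
```

```text
[5.945e-01 3.000e-04 2.030e-01]
[[-1.1, -0.4], [-1.6, -1.3], [-0.2, 0.7], [0.4, 0.0], [-0.0, -0.2], [-0.4, -0.3], [1.1, -0.8], [-0.8, -0.2], [1.3, -0.6], [1.5, 0.6], [-0.4, -0.1], [-0.2, 0.0], [-0.0, -1.0]]
[0.6138 0.004  0.195 ]
[[-0.6, -0.6], [-0.1, -2.3], [0.1, -0.8], [-1.2, -0.9], [0.4, -0.4], [1.2, -0.9], [1.4, 0.3], [0.9, -0.4], [-0.3, -0.0]]
tray in cab 0.019684769524231746 -0.0002485130795525474 yaw -0.008007900976272797
door [1.88501792] [-0.06564927  0.43095283  1.49272562  0.96515732  1.77187014 -0.26723489]
```

```bash
cat >> h.py <<'E'
from scipy.spatial.transform import Rotation as Ro
C=(.5945,.0003,.203)
def st():
    s=ctrl.get_state();R=Ro.from_rotvec(s["tool_rot"]).as_matrix();p=s["position"]
    ca,sa=np.cos(C[2]),np.sin(C[2]);d=p[:2]-C[:2]
    f=s["ft_force"]
    print("t",round(s["time"],2),"cab xyz",np.round([ca*d[0]+sa*d[1],-sa*d[0]+ca*d[1],p[2]],4),"yaw-cab",round(np.degrees(np.arctan2(R[1,0],R[0,0])-C[2]),2),"Fcab",np.round([ca*f[0]+sa*f[1],-sa*f[0]+ca*f[1],f[2]],2),"grip",round(float(s["grip_width"]),3))
    return s,R
def to(x,y,z,yaw=0.):
    s,R=st();g=np.array(w(C,(x,y,z)));dp=R.T@(g-s["position"])/.03
    psi=np.degrees(np.arctan2(R[1,0],R[0,0])-C[2])
    print("dp",np.round(dp,2),"rows>=",np.round(np.linalg.norm(dp)*.03/.05,1),"turn",round((psi-yaw)/5,2))
E
python3 -c "
from h import *
to(-.115,0,.2)"
```

```text
t 0.9 cab xyz [-0.4899 -0.5238  0.2226] yaw-cab 8.18 Fcab [-0.04 -1.08 -0.08] grip 0.999
dp [ 14.85 -15.51   0.75] rows>= 12.9 turn 1.64
```

Request:
move_arm(
  dp=[
    [1.0,-1.0,0],
    [2.1,-2.2,0],
    [3.2,-3.4,0],
    [4.3,-4.5,0],
    [5.4,-5.6,0],
  ],
  turn=[0.3,0.6,1.0,1.3,1.64],
  jaw=[0.2,0.2,0.2,0.2,0.2],
)

```text
time: 1.4
position: [0.3164, -0.3968, 0.2228]
tool_rot: [3.125, 0.316, 0.0]
ft_force: [2.1, -0.0, 0.1]
grip_width: 0.653
```

```bash
python3 -c "
from h import *
to(-.115,0,.2)"
```

```text
t 1.4 cab xyz [-0.3525 -0.3328  0.2228] yaw-cab -0.09 Fcab [ 2.04 -0.42  0.13] grip 0.653
dp [  7.9  -11.11   0.75] rows>= 8.2 turn -0.02
```

Request:
move_arm(
  dp=[
    [0.9,-1.25,0],
    [1.8,-2.5,0],
    [2.7,-3.75,0],
    [3.6,-5.0,0.2],
    [4.5,-6.3,0.4],
  ],
  turn=[0,0,0,0,0],
  jaw=[0.2,0.2,0.2,0.2,0.2],
)

```text
time: 1.9
position: [0.4106, -0.1847, 0.2109]
tool_rot: [3.124, 0.317, 0.002]
ft_force: [0.8, -0.0, 0.1]
grip_width: 0.598
```

Request:
move_arm(
  dp=[
    [0.9,-1.25,0],
    [1.8,-2.5,0],
    [2.5,-3.6,0.3],
    [3.0,-4.4,0.4],
    [3.0,-4.4,0.4],
  ],
  turn=[0,0,0,0,0],
  jaw=[0.2,0.2,0.2,0.2,0.2],
)

```text
time: 2.4
position: [0.4723, -0.0339, 0.1985]
tool_rot: [-3.123, -0.33, -0.001]
ft_force: [0.3, -0.6, 0.0]
grip_width: 0.606
```

```bash
python3 -c "
from h import *
to(-.09,0,.035)"
```

```text
t 2.4 cab xyz [-0.1266 -0.0088  0.1985] yaw-cab 0.43 Fcab [ 0.18 -0.64  0.02] grip 0.606
dp [ 1.22 -0.28  5.45] rows>= 3.4 turn 0.09
```

Request:
move_arm(
  dp=[
    [0.5,-0.28,0.8],
    [0.8,-0.28,2.2],
    [0.8,-0.28,3.6],
    [0.8,-0.28,5.0],
    [0.8,-0.28,5.45],
  ],
  turn=[0.1,0.1,0.1,0.1,0.1],
  jaw=[0.2,0.2,0.2,0.2,0.2],
)

```text
time: 2.9
position: [0.4899, -0.0266, 0.0313]
tool_rot: [-3.126, -0.303, 0.011]
ft_force: [-0.4, 0.0, 0.1]
grip_width: 0.601
```

Run:
```python
from h import *
to(-.08,0,.035)
import cv2
a=cv2.resize(ctrl.get_image("side")[150:250,110:320],None,fx=3.8,fy=3.8,interpolation=cv2.INTER_CUBIC)
cv2.imwrite("pics/s1.png",a[:,:,::-1])
```

```text
t 2.9 cab xyz [-0.1079 -0.0053  0.0313] yaw-cab -0.56 Fcab [-0.42  0.09  0.11] grip 0.601
dp [ 0.93 -0.19 -0.13] rows>= 0.6 turn -0.11
```

View pics/s1.png

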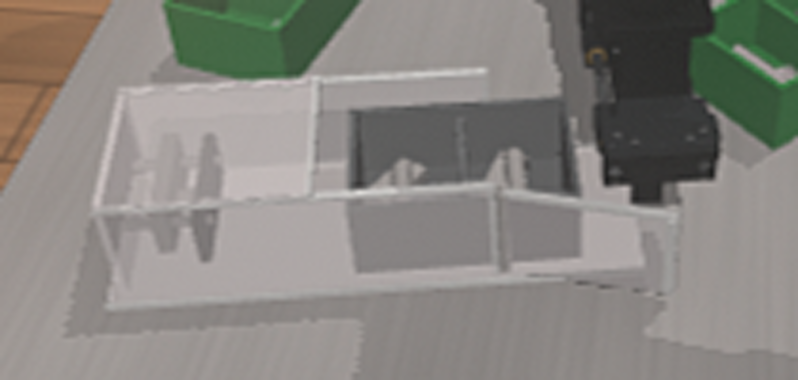

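The gripper, at crop (650,190), stands clear in front of the tray's front wall at (575,190). I'll start pushing.

Request:
move_arm(
  dp=[
    [0.2,-0.18,-0.1],
    [0.4,-0.18,-0.1],
    [0.6,-0.18,-0.1],
    [0.8,-0.18,-0.1],
    [1.0,-0.18,-0.1],
  ],
  turn=[-0.1,-0.1,-0.1,-0.1,-0.1],
  jaw=[0.2,0.2,0.2,0.2,0.2],
)

```text
time: 3.45
position: [0.523, -0.0148, 0.0389]
tool_rot: [3.125, 0.317, 0.003]
ft_force: [-0.3, -0.8, -0.0]
grip_width: 0.599
```

```bash
python3 -c "
from h import *
to(-.02,0,.035)"
```

```text
t 3.45 cab xyz [-0.073  -0.0004  0.0389] yaw-cab -0.03 Fcab [-0.45 -0.67 -0.04] grip 0.599
dp [ 1.77 -0.02  0.13] rows>= 1.1 turn -0.01
```

Request:
move_arm(
  dp=[
    [0.2,0,0],
    [0.4,0,0],
    [0.6,0,0],
    [0.8,0,0],
    [1.0,0,0],
  ],
  turn=[0,0,0,0,0],
  jaw=[0.2,0.2,0.2,0.2,0.2],
)

```text
time: 3.95
position: [0.5514, -0.0086, 0.0377]
tool_rot: [-3.125, -0.318, 0.001]
ft_force: [-2.4, 0.2, 0.4]
grip_width: 0.6
```

```bash
python3 -c "
from h import *
to(-.01,0,.035)"
```

```text
t 3.95 cab xyz [-0.044  -0.0001  0.0377] yaw-cab -0.02 Fcab [-2.29  0.63  0.37] grip 0.6
dp [ 1.13 -0.    0.09] rows>= 0.7 turn -0.0
```

Request:
move_arm(
  dp=[
    [0.2,0,0],
    [0.4,0,0],
    [0.6,0,0],
    [0.8,0,0],
    [1.0,0,0],
  ],
  turn=[0,0,0,0,0],
  jaw=[0.2,0.2,0.2,0.2,0.2],
)

```text
time: 4.45
position: [0.581, -0.0025, 0.0379]
tool_rot: [-3.125, -0.318, 0.0]
ft_force: [-2.1, 0.5, -1.6]
grip_width: 0.601
```

Request:
move_arm(
  dp=[
    [0.1,0,0],
    [0.2,0,0],
    [0.3,0,0],
  ],
  turn=[0,0,0],
  jaw=[0.2,0.2,0.2],
)

```text
time: 4.75
position: [0.5894, -0.0008, 0.0381]
tool_rot: [3.125, 0.318, -0.0]
ft_force: [-2.7, 0.0, -0.8]
grip_width: 0.597
```

Run:
```python
from h import *
to(0,0,.035)
import cv2
im=ctrl.get_image("side");cv2.imwrite("pics/side2.png",im[:,:,::-1])
a=cv2.resize(im[150:250,110:320],None,fx=3.8,fy=3.8,interpolation=cv2.INTER_CUBIC)
cv2.imwrite("pics/s2.png",a[:,:,::-1])
st()
for x in(.175,.195,.215): print(x,[np.round((proj("side",w(C,(x,y,.035)))-[110,150])*3.8) for y in(.045,-.045)])
for x in(.08,.1,.12): print("rear",x,np.round((proj("side",w(C,(x,.0525,.004)))-[110,150])*3.8))
```

```text
t 4.75 cab xyz [-0.0052 -0.0001  0.0381] yaw-cab -0.02 Fcab [-2.63  0.56 -0.78] grip 0.597
dp [ 0.17 -0.    0.1 ] rows>= 0.1 turn -0.0
t 4.8 cab xyz [-0.0046 -0.0001  0.0381] yaw-cab -0.02 Fcab [-0.57  0.32 -0.69] grip 0.602
0.175 [array([241., 242.]), array([251., 153.])]
0.195 [array([212., 244.]), array([223., 155.])]
0.215 [array([182., 246.]), array([196., 156.])]
rear 0.08 [384. 270.]
rear 0.1 [356. 272.]
rear 0.12 [327. 274.]
```

View pics/s2.png

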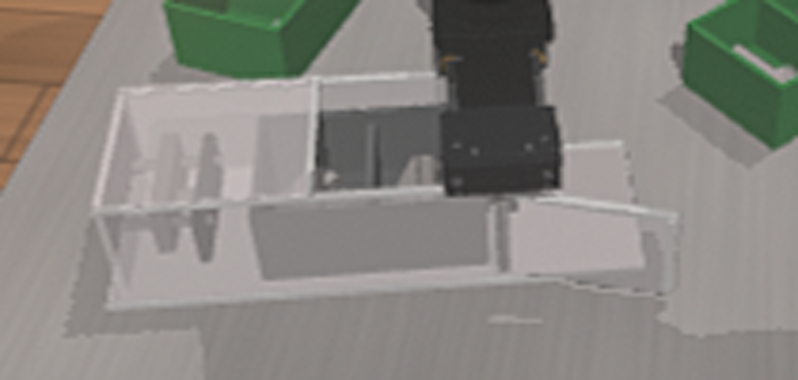

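The tray has gone in straight. Its rear bottom corner is at crop (263,278), about x 0.164. The pad is at (207,200), about x 0.20, so roughly 30 mm remain.

Request:
move_arm(
  dp=[
    [0.12,0,0],
    [0.24,0,0],
    [0.36,0,0],
  ],
  turn=[0,0,0],
  jaw=[0.2,0.2,0.2],
)

```text
time: 5.1
position: [0.6002, 0.0013, 0.0381]
tool_rot: [3.125, 0.318, -0.0]
ft_force: [-3.3, 0.1, 1.4]
grip_width: 0.596
```

Request:
move_arm(
  dp=[
    [0.07,0,0],
    [0.13,0,0],
  ],
  turn=[0,0],
  jaw=[0.2,0.2],
)

```text
time: 5.3
position: [0.6038, 0.0021, 0.0381]
tool_rot: [3.125, 0.318, -0.001]
ft_force: [-3.8, -0.8, 1.4]
grip_width: 0.597
```

Request:
move_arm(
  dp=[
    [0.07,0,0],
    [0.13,0,0],
  ],
  turn=[0,0],
  jaw=[0.2,0.2],
)

```text
time: 5.5
position: [0.6077, 0.0029, 0.0381]
tool_rot: [3.125, 0.318, -0.0]
ft_force: [-3.9, -1.0, 2.4]
grip_width: 0.602
```

Request:
move_arm(
  dp=[
    [0.05,0,0],
    [0.1,0,0],
  ],
  turn=[0,0],
  jaw=[0.2,0.2],
)

```text
time: 5.7
position: [0.6105, 0.0035, 0.0381]
tool_rot: [3.125, 0.318, -0.0]
ft_force: [-4.3, -0.1, 2.9]
grip_width: 0.602
```

```bash
python3 -c "
from h import *
to(.02,0,.035)"
```

```text
t 5.7 cab xyz [ 0.0164 -0.0001  0.0381] yaw-cab -0.02 Fcab [-4.22  0.72  2.92] grip 0.602
dp [ 0.12 -0.    0.1 ] rows>= 0.1 turn -0.0
```

Request:
move_arm(
  dp=[
    [0.05,0,0],
    [0.1,0,0],
  ],
  turn=[0,0],
  jaw=[0.2,0.2],
)

```text
time: 5.9
position: [0.6135, 0.0041, 0.0381]
tool_rot: [3.125, 0.318, -0.0]
ft_force: [-4.8, 0.2, 3.3]
grip_width: 0.596
```

Request:
move_arm(
  dp=[
    [0.05,0,0],
    [0.1,0,0],
  ],
  turn=[0,0],
  jaw=[0.2,0.2],
)

```text
time: 6.1
position: [0.6165, 0.0047, 0.0381]
tool_rot: [3.125, 0.318, -0.0]
ft_force: [-4.4, -1.6, 4.9]
grip_width: 0.599
```

Run:
```python
from h import *
import cv2
st();im=ctrl.get_image("side");a=cv2.resize(im[170:235,130:270],None,fx=5.7,fy=5.7,interpolation=cv2.INTER_CUBIC)
cv2.imwrite("pics/s3.png",a[:,:,::-1]);
for i in range(3): ctrl.get_image("top");st()
```

```text
t 6.1 cab xyz [ 0.0224 -0.0001  0.0381] yaw-cab -0.02 Fcab [-4.64 -0.71  4.92] grip 0.599
t 6.2 cab xyz [ 0.0227 -0.0001  0.0381] yaw-cab -0.02 Fcab [-3.74 -0.28  2.73] grip 0.6
t 6.25 cab xyz [ 0.0228 -0.0001  0.038 ] yaw-cab -0.02 Fcab [-2.36 -0.47  2.89] grip 0.6
t 6.3 cab xyz [ 0.0227 -0.0001  0.038 ] yaw-cab -0.02 Fcab [-2.09 -0.11  1.83] grip 0.596
```

View pics/s3.png

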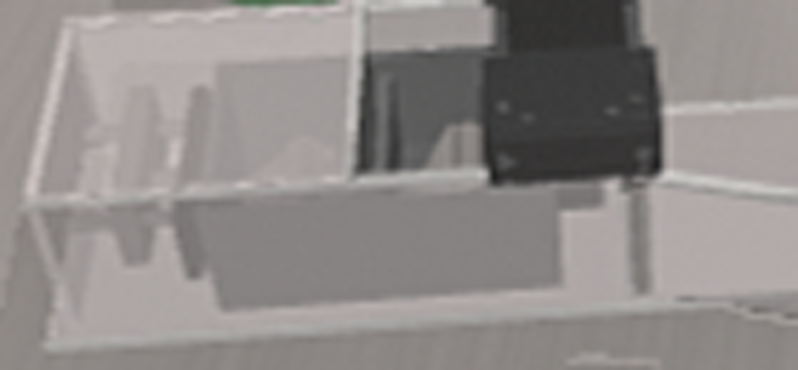

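The tray's rear wall, at (215,200), is now right at the pad, at (200,190), which doesn't seem to have moved yet. I'll continue in small steps.

Request:
move_arm(
  dp=[
    [0.05,0,0],
    [0.1,0,0],
  ],
  turn=[0,0],
  jaw=[0.2,0.2],
)

```text
time: 6.5
position: [0.6192, 0.0053, 0.038]
tool_rot: [3.125, 0.318, -0.001]
ft_force: [-4.2, -1.8, 2.6]
grip_width: 0.599
```

Request:
move_arm(
  dp=[
    [0.05,0,0],
    [0.1,0,0],
  ],
  turn=[0,0],
  jaw=[0.2,0.2],
)

```text
time: 6.7
position: [0.6221, 0.0059, 0.038]
tool_rot: [3.125, 0.318, -0.001]
ft_force: [-5.2, -0.7, 3.6]
grip_width: 0.598
```

Run:
```python
from h import *
import cv2
st();im=ctrl.get_image("side");a=cv2.resize(im[170:235,130:270],None,fx=5.7,fy=5.7,interpolation=cv2.INTER_CUBIC)
cv2.imwrite("pics/s4.png",a[:,:,::-1]);
b=cv2.imread("pics/side0.png")[:,:,::-1].astype(int)
# pad left-bottom area profiles along columns, original vs now
for r in(208,212,216): print(r,"0:",b[r,155:175].sum(1)//3,"\n now:",im[r,155:175].astype(int).sum(1)//3)
```

```text
t 6.7 cab xyz [ 0.0282 -0.0001  0.038 ] yaw-cab -0.02 Fcab [-5.26  0.38  3.57] grip 0.598
208 0: [133 136 135 136 131 119 114 115 116 127 132 124 144 163 160 159 159 160
 158 159] 
 now: [141 144 145 145 133 117 124 131 133 133 132 131 132 132 132 133 132 132
 132 132]
212 0: [123 131 153 161 163 151 126 114 116 113 110 133 157 161 159 158 159 159
 159 158] 
 now: [131 140 162 172 173 152 119 122 129 133 132 132 133 132 132 132 132 132
 132 132]
216 0: [147 153 161 159 159 161 152 128 113 112 118 145 162 160 160 158 160 159
 159 159] 
 now: [157 163 170 169 170 173 151 120 122 128 133 133 132 131 131 132 132 132
 131 132]
```

Request:
move_arm(
  dp=[
    [0.05,0,0],
    [0.1,0,0],
  ],
  turn=[0,0],
  jaw=[0.2,0.2],
)

```text
time: 6.95
position: [0.6245, 0.0064, 0.038]
tool_rot: [3.125, 0.318, -0.003]
ft_force: [-7.7, -1.8, 5.4]
grip_width: 0.598
```

```bash
cat >> h.py <<'E'
def padshift():
    import cv2
    r=cv2.imread("pics/side2.png").astype(float).mean(2);im=ctrl.get_image("side").astype(float).mean(2)
    out=[]
    for row in range(204,219):   # back edge of pad: falling crossing at level 135ish
        def edge(a):
            v=a[row,152:170];k=np.argmin(v[:14]);m=v[max(0,k-5):k+1].max();lv=(m+v[k])/2
            while k>0 and v[k]<lv:k-=1
            return k+(v[k]-lv)/(v[k]-v[k+1]+1e-9)
        out.append(edge(im)-edge(r))
    print("pad back-edge shift px",np.round(out,1),"median",round(float(np.median(out)),2),"=> mm",round(-2.6*float(np.median(out)),1))
E
python3 -c "
from h import *
st();padshift();st()"
```

```text
t 6.95 cab xyz [ 0.0306 -0.0001  0.038 ] yaw-cab -0.02 Fcab [-7.86 -0.22  5.38] grip 0.598
pad back-edge shift px [ 6.6  2.8 -1.3 -1.5 -1.4 -1.4 -1.4 -1.6 -1.6 -1.4 -1.5 -1.1 -1.4 -1.4
 -1.5] median -1.37 => mm 3.6
t 7.0 cab xyz [ 0.0307 -0.0001  0.0379] yaw-cab -0.03 Fcab [-5.97  1.01  4.45] grip 0.599
```

Request:
move_arm(
  dp=[
    [0.05,0,0],
    [0.1,0,0],
  ],
  turn=[0,0],
  jaw=[0.2,0.2],
)

```text
time: 7.2
position: [0.6267, 0.0069, 0.0379]
tool_rot: [3.125, 0.317, -0.005]
ft_force: [-8.9, -0.9, 6.1]
grip_width: 0.599
```

```bash
python3 -c "
from h import *
st();padshift();st()"
```

```text
t 7.2 cab xyz [ 0.0329 -0.0001  0.0379] yaw-cab -0.03 Fcab [-8.9   0.88  6.08] grip 0.599
pad back-edge shift px [ 6.6  2.8 -2.7 -2.4 -2.3 -1.9 -1.9 -2.1 -2.4 -2.3 -2.4 -2.2 -2.2 -2.4
 -2.2] median -2.25 => mm 5.8
t 7.25 cab xyz [ 0.0331 -0.      0.0379] yaw-cab -0.03 Fcab [-7.69 -0.04  5.16] grip 0.595
```

Request:
move_arm(
  dp=[
    [0.04,0,0],
    [0.08,0,0],
    [0.08,0,0],
  ],
  turn=[0,0,0],
  jaw=[0.2,0.2,0.2],
)

```text
time: 7.55
position: [0.6286, 0.0073, 0.0379]
tool_rot: [3.125, 0.317, -0.007]
ft_force: [-9.8, -1.0, 7.6]
grip_width: 0.598
```

```bash
python3 -c "
from h import *
st();padshift();st();padshift();st()"
```

```text
t 7.55 cab xyz [ 0.0348 -0.      0.0379] yaw-cab -0.04 Fcab [-9.78  1.04  7.6 ] grip 0.598
pad back-edge shift px [ 6.3  1.  -3.2 -3.  -3.1 -3.2 -3.9 -3.1 -2.8 -3.  -3.  -3.1 -3.  -3.1
 -3. ] median -3.05 => mm 7.9
t 7.6 cab xyz [0.0348 0.     0.0379] yaw-cab -0.03 Fcab [-9.9   0.29  7.06] grip 0.601
pad back-edge shift px [ 6.9  1.2 -3.3 -2.9 -3.  -3.2 -3.8 -3.1 -2.9 -3.  -3.  -3.  -3.  -3.1
 -3. ] median -2.99 => mm 7.8
t 7.65 cab xyz [0.0348 0.     0.0379] yaw-cab -0.03 Fcab [-8.81  0.56  6.4 ] grip 0.604
```

The pad is compressed about 7.8 mm, or about 3.5 N. I'll hold there, then back off slowly.

Request:
move_arm(
  dp=[
    [0,0,0],
    [0,0,0],
    [0,0,0],
    [-0.04,0,0],
    [-0.08,0,0],
  ],
  turn=[0,0,0,0,0],
  jaw=[0.2,0.2,0.2,0.2,0.2],
)

```text
time: 8.15
position: [0.6286, 0.0073, 0.0379]
tool_rot: [-3.125, -0.318, -0.002]
ft_force: [-0.6, 0.1, -0.2]
grip_width: 0.596
```

Request:
move_arm(
  dp=[
    [-0.06,0,0],
    [-0.12,0,0],
    [-0.2,0,0],
    [-0.3,0,0],
    [-0.5,0,0],
  ],
  turn=[0,0,0,0,0],
  jaw=[0.2,0.2,0.2,0.2,0.2],
)

```text
time: 8.65
position: [0.6136, 0.0042, 0.0381]
tool_rot: [-3.125, -0.318, -0.001]
ft_force: [-0.3, -0.2, 0.4]
grip_width: 0.596
```

```bash
python3 -c "
from h import *
st();padshift();to(-.09,0,.05)"
```

```text
t 8.65 cab xyz [ 0.0195 -0.      0.0381] yaw-cab -0.01 Fcab [-0.33 -0.09  0.39] grip 0.596
pad back-edge shift px [ 5.6  2.7 -1.8 -2.5 -2.2 -1.9 -1.8 -2.1 -2.3 -2.3 -2.2 -2.1 -2.1 -2.4
 -2. ] median -2.11 => mm 5.5
t 8.7 cab xyz [ 0.0181 -0.0001  0.0379] yaw-cab -0.02 Fcab [-0.52  0.58 -0.82] grip 0.598
dp [-3.6 -0.  -0.4] rows>= 2.2 turn -0.0
```

The tray stays about 5.5 mm into the stop, about 2.5 N. Next I'll lift out and go round to the door's outer face.

Request:
move_arm(
  dp=[
    [0,0,-1.2],
    [0,0,-2.6],
    [0,0,-3.7],
    [-0.8,-1.1,-3.7],
    [-1.6,-2.2,-3.7],
  ],
  turn=[0,0,0,0,0],
  jaw=[0,-0.5,-1,-1,-1],
)

```text
time: 9.2
position: [0.5536, 0.0592, 0.1504]
tool_rot: [-3.126, -0.314, -0.005]
ft_force: [-0.1, 0.8, 0.0]
grip_width: 0.227
```

Request:
move_arm(
  dp=[
    [-0.8,-1.1,0],
    [-1.6,-2.2,0],
    [-1.6,-2.2,0],
    [-1.6,-2.2,0],
  ],
  turn=[0,0,0,0],
  jaw=[-1,-1,-1,-1],
)

```text
time: 9.6
position: [0.4926, 0.1143, 0.1494]
tool_rot: [3.123, 0.321, 0.002]
ft_force: [0.6, -0.7, -0.3]
grip_width: 0.008
```

```bash
cat >> h.py <<'E'
def P(a,gap,r=.09):
    n=np.array([-np.cos(a),np.sin(a)]);u=np.array([-np.sin(a),-np.cos(a)])
    return np.array([-.006,.0595])+r*u+n*(.003+.010*abs(np.cos(a))+.015*abs(np.sin(a))+gap)
def door(a,gap,z=.045):
    x,y=P(a,gap);to(x,y,z)
E
python3 -c "
from h import *
door(1.885,.025)
padshift()
for a in np.arange(1.9,-.11,-.1):
    p=(P(a,0)-P(1.9,0))/.03;print(round(a,2),np.round([p[0],-p[1]],2),end=' ')"
```

```text
t 9.6 cab xyz [-0.0768  0.1323  0.1494] yaw-cab 0.09 Fcab [ 0.41 -0.78 -0.33] grip 0.008
dp [-0.03  0.05  3.48] rows>= 2.1 turn 0.02
pad back-edge shift px [ 0.1  2.8 -1.7 -2.4 -2.3 -1.9 -1.9 -2.1 -2.3 -2.3 -2.1 -2.2 -2.1 -2.3
 -2. ] median -2.13 => mm 5.5
1.9 [ 0. -0.] 1.8 [-0.15  0.29] 1.7 [-0.27  0.59] 1.6 [-0.36  0.92] 1.5 [-0.42  1.21] 1.4 [-0.45  1.48] 1.3 [-0.45  1.77] 1.2 [-0.43  2.06] 1.1 [-0.37  2.35] 1.0 [-0.28  2.65] 0.9 [-0.17  2.93] 0.8 [-0.01  3.21] 0.7 [0.17 3.47] 0.6 [0.38 3.72] 0.5 [0.63 3.94] 0.4 [0.9  4.14] 0.3 [1.19 4.31] 0.2 [1.51 4.45] 0.1 [1.84 4.55] -0.0 [2.19 4.61] -0.1 [2.44 4.65]
```

Request:
move_arm(
  dp=[
    [0,0,1.2],
    [0,0,2.4],
    [0,0,3.5],
    [-0.1,0.35,3.5],
    [-0.25,0.75,3.5],
  ],
  turn=[0,0,0,0,0],
  jaw=[-1,-1,-1,-1,-1],
)

```text
time: 10.15
position: [0.4902, 0.0894, 0.0437]
tool_rot: [-3.124, -0.317, 0.003]
ft_force: [0.0, 0.4, 1.0]
grip_width: 0.007
```

```bash
python3 -c "
from h import *
door(1.885,0)
door(1.4,0)"
```

```text
t 10.15 cab xyz [-0.0842  0.1083  0.0437] yaw-cab -0.05 Fcab [0.1  0.41 0.99] grip 0.007
dp [-0.04  0.06 -0.04] rows>= 0.0 turn -0.01
t 10.15 cab xyz [-0.0842  0.1083  0.0437] yaw-cab -0.05 Fcab [0.1  0.41 0.99] grip 0.007
dp [-0.46  1.5  -0.05] rows>= 0.9 turn -0.01
```

Now I'll sweep along the arc at roughly 0.1 rad per row.

Request:
move_arm(
  dp=[
    [-0.19,0.35,0],
    [-0.3,0.65,0],
    [-0.4,0.98,0],
    [-0.45,1.25,0],
    [-0.47,1.53,0],
  ],
  turn=[0,0,0,0,0],
  jaw=[-1,-1,-1,-1,-1],
)

```text
time: 10.65
position: [0.4858, 0.0422, 0.0445]
tool_rot: [3.125, 0.318, 0.001]
ft_force: [0.3, 2.4, 0.4]
grip_width: 0.006
```

Request:
move_arm(
  dp=[
    [0,0.29,0],
    [0.02,0.58,0],
    [0.08,0.87,0],
    [0.17,1.17,0],
    [0.28,1.45,0],
  ],
  turn=[0,0,0,0,0],
  jaw=[-1,-1,-1,-1,-1],
)

```text
time: 11.15
position: [0.5025, 0.001, 0.0438]
tool_rot: [3.125, 0.318, -0.001]
ft_force: [-0.3, 1.2, 0.7]
grip_width: 0.008
```

```bash
python3 -c "
from h import *
import cv2
door(.9,0);door(.4,0)
im=ctrl.get_image('side');cv2.imwrite('pics/s5.png',cv2.resize(im[150:250,110:320],None,fx=3.8,fy=3.8,interpolation=cv2.INTER_CUBIC)[:,:,::-1])"
```

```text
t 11.15 cab xyz [-0.09    0.0193  0.0438] yaw-cab -0.02 Fcab [-0.04  1.19  0.73] grip 0.008
dp [ 0.02 -0.02 -0.04] rows>= 0.0 turn -0.0
t 11.15 cab xyz [-0.09    0.0193  0.0438] yaw-cab -0.02 Fcab [-0.04  1.19  0.73] grip 0.008
dp [ 1.08  1.19 -0.04] rows>= 1.0 turn -0.0
```

View pics/s5.png

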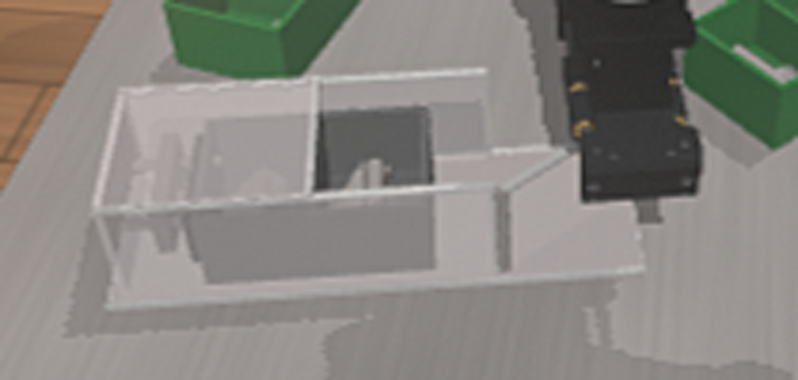

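The door follows the finger. Its top edge runs from (500,190) to (575,150), which is about half closed. The tray is inside at (315,190) and has not moved. Continuing.

Request:
move_arm(
  dp=[
    [0.18,0.26,0],
    [0.36,0.52,0],
    [0.57,0.77,0],
    [0.82,0.99,0],
    [1.08,1.19,0],
  ],
  turn=[0,0,0,0,0],
  jaw=[-1,-1,-1,-1,-1],
)

```text
time: 11.7
position: [0.542, -0.0272, 0.0439]
tool_rot: [3.125, 0.317, -0.001]
ft_force: [-0.7, 1.9, 0.0]
grip_width: 0.004
```

Request:
move_arm(
  dp=[
    [0.15,0.09,0],
    [0.3,0.17,0],
    [0.46,0.24,0],
    [0.62,0.31,0],
    [0.78,0.36,0],
  ],
  turn=[0,0,0,0,0],
  jaw=[-1,-1,-1,-1,-1],
)

```text
time: 12.2
position: [0.5667, -0.0326, 0.044]
tool_rot: [3.125, 0.318, -0.0]
ft_force: [-0.1, 0.3, 0.5]
grip_width: 0.006
```

```bash
python3 -c "
from h import *
door(.15,0);door(0,0)"
```

```text
t 12.2 cab xyz [-0.0338 -0.0266  0.044 ] yaw-cab -0.01 Fcab [-0.08  0.34  0.54] grip 0.006
dp [-0.02  0.02 -0.03] rows>= 0.0 turn -0.0
t 12.2 cab xyz [-0.0338 -0.0266  0.044 ] yaw-cab -0.01 Fcab [-0.08  0.34  0.54] grip 0.006
dp [ 0.49  0.13 -0.03] rows>= 0.3 turn -0.0
```

Request:
move_arm(
  dp=[
    [0.09,0.03,0],
    [0.18,0.06,0],
    [0.27,0.09,0],
    [0.36,0.11,0],
    [0.43,0.13,0],
  ],
  turn=[0,0,0,0,0],
  jaw=[-1,-1,-1,-1,-1],
)

```text
time: 12.7
position: [0.5801, -0.0337, 0.044]
tool_rot: [3.125, 0.318, -0.0]
ft_force: [-1.3, 1.0, -1.9]
grip_width: 0.005
```

Request:
move_arm(
  dp=[
    [0.03,0,0],
    [0.06,0,0],
  ],
  turn=[0,0],
  jaw=[-1,-1],
)

```text
time: 12.9
position: [0.5817, -0.0336, 0.044]
tool_rot: [3.125, 0.318, -0.0]
ft_force: [-0.4, 0.5, 0.5]
grip_width: 0.011
```

```bash
python3 -c "
from h import *
door(0,0)
ctrl.get_image('side');st()"
```

```text
t 12.9 cab xyz [-0.0194 -0.0306  0.044 ] yaw-cab -0.02 Fcab [-0.28  0.56  0.48] grip 0.011
dp [ 0.01 -0.   -0.03] rows>= 0.0 turn -0.0
t 12.95 cab xyz [-0.0192 -0.0306  0.0441] yaw-cab -0.03 Fcab [-0.4  -0.15  0.76] grip 0.004
```

Not at the end stop yet, so I'll use 1 mm steps and watch for the force to rise.

Request:
move_arm(
  dp=[
    [0.03,0,0],
    [0.06,0,0],
  ],
  turn=[0,0],
  jaw=[-1,-1],
)

```text
time: 13.15
position: [0.5821, -0.0335, 0.044]
tool_rot: [3.125, 0.317, -0.005]
ft_force: [-7.5, -1.4, 5.3]
grip_width: 0.004
```

Request:
move_arm(
  dp=[
    [0.03,0,0],
    [0.03,0,0],
  ],
  turn=[0,0],
  jaw=[-1,-1],
)

```text
time: 13.35
position: [0.582, -0.0336, 0.0438]
tool_rot: [3.125, 0.317, -0.008]
ft_force: [-7.8, -1.3, 4.8]
grip_width: 0.007
```

Request:
move_arm(
  dp=[
    [0.03,0,0],
    [0.03,0,0],
  ],
  turn=[0,0],
  jaw=[-1,-1],
)

```text
time: 13.55
position: [0.5821, -0.0336, 0.0438]
tool_rot: [3.124, 0.317, -0.011]
ft_force: [-9.5, -1.9, 7.8]
grip_width: 0.001
```

```bash
python3 -c "
from h import *
door(0,0)
ctrl.get_image('side');st()"
```

```text
t 13.55 cab xyz [-0.019  -0.0307  0.0438] yaw-cab -0.06 Fcab [-9.7   0.03  7.83] grip 0.001
dp [ 0.   -0.01 -0.04] rows>= 0.0 turn -0.01
t 13.6 cab xyz [-0.019  -0.0307  0.0438] yaw-cab -0.06 Fcab [-10.49   1.37   6.38] grip 0.004
```

The force rose sharply with the position stalled at the predicted closed pose, so the door is shut at about 10 N. Now I'll back away and check.

Request:
move_arm(
  dp=[
    [-0.06,0,0],
    [-0.15,0,0],
    [-0.3,0,0],
    [-0.7,0,0],
    [-1.5,0,0],
  ],
  turn=[0,0,0,0,0],
  jaw=[-1,-1,-1,-1,-1],
)

```text
time: 14.1
position: [0.5415, -0.0411, 0.0442]
tool_rot: [-3.125, -0.319, -0.003]
ft_force: [-0.1, 0.1, 0.1]
grip_width: 0.005
```

Request:
move_arm(
  dp=[
    [-0.5,0,-1],
    [-0.5,0,-2.4],
    [-0.5,0,-3.8],
    [-0.5,0,-5],
    [-0.5,0,-5],
  ],
  turn=[0,0,0,0,0],
  jaw=[-1,-1,-1,-1,-1],
)

```text
time: 14.6
position: [0.5293, -0.0448, 0.1996]
tool_rot: [3.122, 0.317, 0.015]
ft_force: [1.1, -0.7, -0.1]
grip_width: 0.008
```

```bash
python3 -c "
from h import *
import cv2
st();padshift()
im=ctrl.get_image('side');cv2.imwrite('pics/s6.png',cv2.resize(im[150:250,110:320],None,fx=3.8,fy=3.8,interpolation=cv2.INTER_CUBIC)[:,:,::-1])
for z in(.083,.009):
  for a in (0,.05,.1):print(z,a,np.round((proj('side',w(C,(-.006-.12*np.sin(a),.0595-.12*np.cos(a),z)))-[110,150])*3.8))"
```

```text
t 14.6 cab xyz [-0.0729 -0.031   0.1996] yaw-cab -0.02 Fcab [ 0.9  -0.91 -0.12] grip 0.008
pad back-edge shift px [ 0.1  2.7 -1.9 -2.5 -2.2 -1.9 -1.9 -2.1 -2.3 -2.3 -2.2 -2.2 -2.1 -2.4
 -2. ] median -2.13 => mm 5.5
0.083 0 [493.  73.]
0.083 0.05 [501.  73.]
0.083 0.1 [510.  73.]
0.009 0 [497. 148.]
0.009 0.05 [505. 148.]
0.009 0.1 [513. 148.]
```

View pics/s6.png

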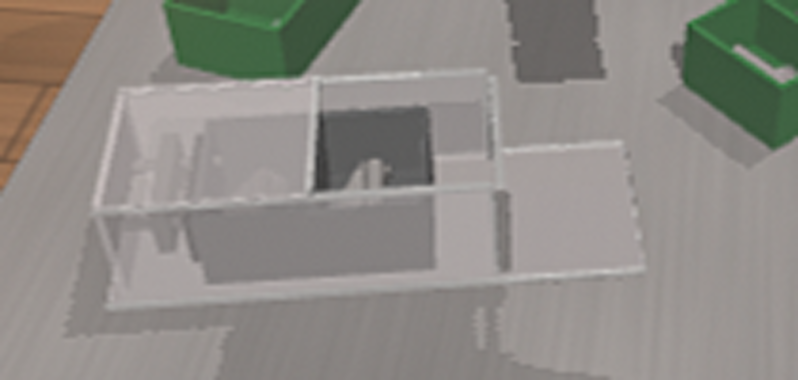

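The door lies flush across the cabinet front, with its top edge from (497,188) to (491,72). That matches the predicted shut tip at (493,73). The tray is flat inside and against the pad, so I'm handing in.

```bash
python3 -c "
from bench import ctrl
ctrl.close_job()"
```

```text
the job is handed in; nothing more can be done
```

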